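Fit the sprung idler roller in the belt sander

ROBOT

A 6-joint arm with a two-finger parallel gripper is mounted at the origin on the work surface. World frame = base frame: x ahead of the robot, y to its left, z up, the work surface at z = 0. Lengths are in m, angles in rad, forces in N, time in s.
With the tool pointing down it reaches from about 0.25 to 0.725 m from the base axis. Payload 4 kg.
Tool frame: the origin (TCP) lies midway between the tips of the shut fingers; the grasp point (between the pads) lies 19 mm behind it; z points along the fingers, y is the line along which they close (so a half turn about z gives the same grasp; the last joint's range is limited). The gripper opens to 85 mm and grips with 20 to 120 N. Pads are 22 mm wide; open, the fingers measure 114 mm over their backs; the gripper's body (76 mm by 85 mm) begins 54 mm behind the grasp point. The pads swing forward as they close: fully open they stand 13 mm farther back than shut.
Start: joints at [-1.111, 0.241, 0.005, 1.335, 0, 1.571], TCP at [0.222, -0.448, 0.231] pointing down, gripper open.
Joint ranges: [-2.72, 2.72], [-1.05, 1.87], [-1.09, 1.28], [-1.99, 2.15], [-1.42, 1.44], [-3.14, 3.14]. Speed limits (rad/s): [2.79, 2.79, 3.14, 3.14, 3.14, 3.14].

INTERFACE

Orientations are given as a unit quaternion [x, y, z, w].
In Python, from workcell import bot, camera, job_done gives the robot as it stands.
- The arm moves only by the tool carry_out, never from a script. Its argument "plan" is a list of rows, each an object of numbers: "dx", "dy", "dz": the shift along the tool's x, y, z in mm; "twist": the turn about the tool's z in degrees; "fingers": the closure, from -1 (fully open) to 1 (shut). In form: [{"dx": .., "dy": .., "dz": .., "twist": .., "fingers": ..}, ...]. A call has exactly 5 rows; each row is the pose to reach, as a shift and turn from the pose commanded when the call began, along the tool's axes at that moment; what a row does not reach only later rows make up. A row lasts 1/12 s, in which the tool goes at most 41.7 mm and 7.16 degrees, less where a joint would pass 70% of its speed; a pose out of reach is approached as far as the arm can. A call with a gripper value outside its range is refused whole. The fingers move at their own pace and stop on an object; the grip force is fixed at half the most. Time passes only in rows, so rows that repeat a pose let the fingers close, or fill a call up. It gives the time, the measured TCP pose, the force, the opening and the grip force at its end, in the units of the state.
- bot.get_obs(): the state, without advancing time (a new reading comes with each control period).
- camera(name): name is "scene" or "side" or "wrist"; returns a dict with "image" (420x560x3 uint8, red, green, blue), "intrinsics" (3x3 intrinsics, pixels), "eye" and "attitude" of the camera in the world. Camera axes: x right, y down, z forward; pixel columns grow to the right and rows downward; lengths in m; the calibration is good to about 2 mm. A picture is of the moment at which its call begins. There is no depth.
- job_done(): hands the job in; it is judged then, once.
The state is a dict: "clock": time; "joint_pos": joint angles; "joint_vel": joint speeds; "tau": joint torques, N m; "eef_pos": TCP position; "tool_rot": TCP orientation; "ft_force": force on the tool from outside, world axes, zero at the start; "ft_torque": the same for the moment, N m; "grip_width": finger opening in m; "grasp_force": force on a finger pad.
Only numpy, scipy, OpenCV 4.12 (cv2) and the standard library are available. Lean on these libraries where they do the work, as an engineer would, in place of code of your own. Each camera call takes 0.05 s, during which the arm holds its last target. There are 200 camera calls.

TASK

Fit the new orange idler roller in the bench belt sander: squeeze its two thumb tabs together so that the spring bolts draw in, lower it level between the two yellow cheeks, and let go so that the bolts spring into the windows of both cheeks and it hangs there on its own. Leave the worn grey idler where it lies.

Things in the scene. Friction and masses are not known exactly. Their poses are not given: they have to be found in the camera images.
- idler: New idler, loose: orange roller in an aluminium frame 46 (x) by 60 (y) by 38 mm, orange tabs on top, flat foot; about 0.3 kg. Origin: centre of its underside. From each y end juts a flat steel bolt, 16 wide (x), 8 high, centreline 30 mm up, one piece with the tab of its side. Bolt tips 108 mm apart at rest, 68 squeezed. Both ends alike.
- idler_grip (a point): Where to squeeze the orange idler: midway between its two upright tabs, 80 mm above its underside. Each tab is 30 wide (x), 8 thick (y), 39 to 85 mm above the underside. Outer faces 64 mm apart at rest, 24 squeezed to the stops: each side slides in 20 mm along y on its own spring (5 N at rest, 10 N fully in; a 20 N grip closes both).
- sander: Bench belt sander, belt off, fixed. Origin: on the bench midway between two yellow cheeks 70 wide (x), 88 high, 8 thick, 86 mm clear between them along y. Each has a through window 36 wide centred on x=0, 60 to 80 mm high. Open above; base plate 8 thick. Bolts on the sills, the idler's underside is 34 mm up, y along y. Drum 72 across lies 150 mm off along +x, up to 93 high.
- worn_idler: Worn idler, loose, standing on the bench: same shape and size as the new one (tabs 64 mm over their outer faces, 85 mm high; bolts 108 mm over the tips) but with grey roller and grey tabs, and its bolts are seized. Origin: centre of its underside. Not to be used.
There are look-alikes about, which are no part of the job. What is shaped like the idler but green or purple is not meant.

How it is judged:
At the end, for the whole second after the job is handed in: The orange idler hangs at rest and released between the cheeks with a bolt in each window: its origin within 13 mm along x and 11 mm along y of the sander's origin and 31 to 39 mm above the bench, upright within 0.12 rad, its y axis along the sander's within 0.25 rad (x of idler in the frame of sander between -0.013 and 0.013 m and y of idler in the frame of sander between -0.011 and 0.011 m and z of idler in the frame of sander between 0.031 and 0.039 m and angle between idler's own z axis and vertical below 0.12 rad and angle between the y axis of idler and the y axis of sander, either way round below 0.25 rad and linear speed of idler below 0.02 m/s); the robot touches nothing.
It fails at once if the worn grey idler is moved by more than 30 mm (distance of worn_idler from where it was at the start of the episode above 0.03 m).
It also fails if it takes over 40 s, if anything falls off the work surface, if the arm or the gripper's body presses on something with over 40 N, if the wrist force passes 120 N, or if a joint passes its speed limit or range.

## Working session

There is one attempt and no reset: what is moved stays moved. The work goes in short steps, Python scripts to look and compute and a tool call to move; the robot and the scene stay as the last step left them, time stands still between calls to the robot, and variables do not carry over. Pictures are saved under pics/ and viewed, at most 10 in all, crops included, and the job is handed in when it is done.

Besides the shell and the picture viewer there is one more tool, called after "Request:" as name([rows], argument=value, ...), one row to a line, values as JSON. carry_out: Moves the arm, as the interface text tells. Its arguments: {"type":"object","properties":{"plan":{"type":"array","items":{"type":"object","properties":{"dx":{"type":"number"},"dy":{"type":"number"},"dz":{"type":"number"},"twist":{"type":"number"},"fingers":{"type":"number"}}}}},"required":["plan"]}

```bash
mkdir -p pics; python3 - <<'E'
from workcell import bot,camera
import cv2,pickle
o=bot.get_obs();print({k:o[k] for k in('clock','eef_pos','tool_rot','grip_width')})
d={}
for n in('scene','side'):
    c=camera(n);d[n]=c;cv2.imwrite(f'pics/{n}0.png',c['image'][:,:,::-1]);print(n,c['intrinsics'],c['eye'],c['attitude'])
pickle.dump(d,open('c0.pkl','wb'))
E
```

```text
{'clock': 0.0, 'eef_pos': array([ 0.22159223, -0.44749584,  0.23039899]), 'tool_rot': array([ 9.73696420e-01,  2.27846739e-01, -2.42991964e-04, -1.04232772e-03]), 'grip_width': 0.08523948801318863}
scene [[439.28426148   0.         281.74402518]
 [  0.         439.28426148 207.75235416]
 [  0.           0.           1.        ]] [ 0.92243091 -0.38124211  0.81605033] [ 0.8853954   0.35641142 -0.10901954 -0.27777802]
side [[401.95316686   0.         282.08391441]
 [  0.         401.95316686 210.88413512]
 [  0.           0.           1.        ]] [ 0.52280577 -0.51578488  0.55584684] [ 0.92025741 -0.06483123  0.02997502 -0.38473979]
```

View pics/scene0.png

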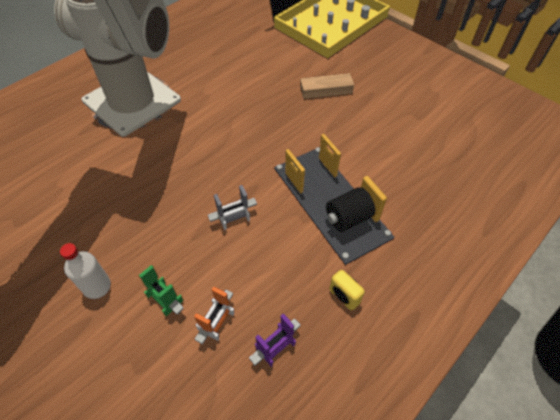

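View pics/side0.png

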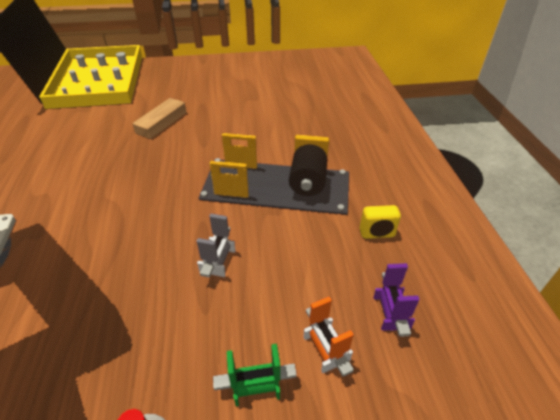

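Scene: orange idler at about (215,315), worn grey at (232,208), cheeks at (295,170)/(330,155). Side: orange at (328,333), grey at (216,245), cheeks at (230,180)/(239,150). I'll zoom in for the corners.

```bash
cat > h.py <<'E'
import numpy as np
from scipy.spatial.transform import Rotation as R
def ray(c,uv):
    K=c['intrinsics'];d=np.linalg.solve(K,[uv[0],uv[1],1]);return np.array(c['eye']),R.from_quat(c['attitude']).apply(d)
def onz(c,uv,z):
    e,d=ray(c,uv);return e+d*(z-e[2])/d[2]
def tri(cs,uvs):
    A=np.zeros((3,3));b=np.zeros(3)
    for c,u in zip(cs,uvs):
        e,d=ray(c,u);d/=np.linalg.norm(d);P=np.eye(3)-np.outer(d,d);A+=P;b+=P@e
    return np.linalg.solve(A,b)
def proj(c,p):
    q=c['intrinsics']@R.from_quat(c['attitude']).inv().apply(np.array(p)-c['eye']);return q[:2]/q[2]
E
python3 - <<'E'
import pickle,cv2,numpy as np
from h import *
d=pickle.load(open('c0.pkl','rb'))
s,t=d['scene']['image'],d['side']['image']
def z(i,x,y,w=80,h=60):return cv2.resize(i[y:y+h,x:x+w],(400,300),interpolation=cv2.INTER_CUBIC)
m=np.vstack([np.hstack([z(s,175,283),z(t,290,300-4,100,75)]),np.hstack([z(s,270,132,80,60),z(t,195,130,80,60)])])
cv2.imwrite('pics/m.png',m[:,:,::-1])
for n in d:
    i=d[n]['image'];h=cv2.cvtColor(i,cv2.COLOR_RGB2HSV)
    for nm,lo,hi in(('or',(5,210,190),(12,255,255)),('ye',(17,170,120),(27,255,255))):
        k=cv2.inRange(h,lo,hi);nn,l,st,ce=cv2.connectedComponentsWithStats(k)
        for q in range(1,nn):
            if 40<st[q,4]<2500:print(n,nm,st[q],ce[q].round(1))
E
```

```text
scene ye [377   0  42  18 317] [402.7   5.5]
scene ye [ 501    0   59  103 2245] [537.9  55.9]
scene ye [456  15  25  30 268] [468.6  30.3]
scene ye [476  24  34  33 372] [494.8  40.4]
scene ye [322 135  18  21  95] [330.5 146.4]
scene ye [286 150  18  23  87] [294.3 160.5]
scene ye [363 177  23  25 154] [374.5 188.8]
side or [311 297  20  11  50] [321.  302.5]
side or [312 331  17  28  82] [319.5 345.7]
side or [332 331  21  12  52] [343.1 336.8]
side ye [ 0  0 13 10 85] [4.2 3.5]
side ye [ 35   0  98   8 616] [79.5  2.8]
side ye [171   0  20   3  48] [179.5   0.8]
side ye [ 0 53 10 13 78] [ 3.2 60.7]
side ye [ 209  133   48   64 1855] [234.  165.1]
side ye [295 134  34  19 349] [311.6 140.5]
side ye [359 204  43  34 878] [378.8 217.8]
side ye [541 270  19  49 497] [553.  293.6]
```

View pics/m.png

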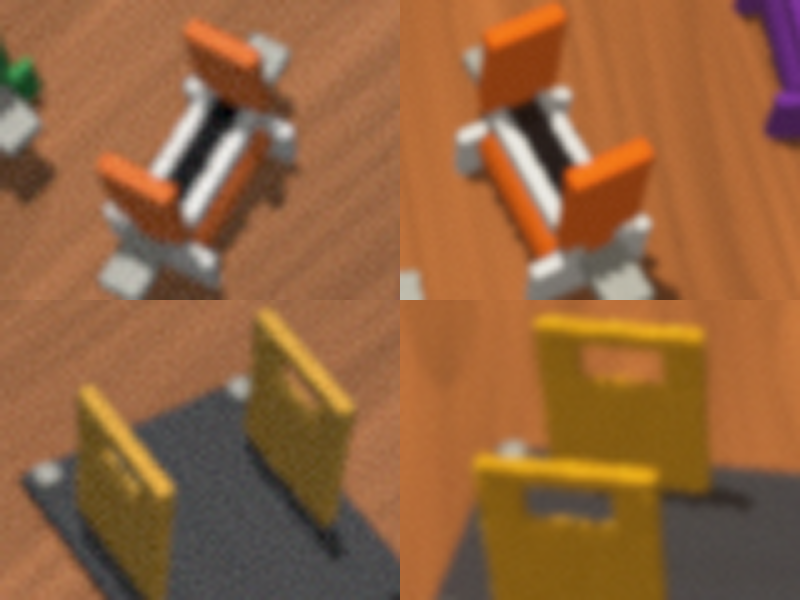

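Montage: both orange tab tops and both cheek tops are clear in both views, so I'll triangulate the centres of those top strips.

```bash
python3 - <<'E'
import pickle
from h import *
d=pickle.load(open('c0.pkl','rb'));S,T=d['scene'],d['side']
f=lambda p,o,s:(np.array(p)+.5)/s-.5+o
P={}
for n,a,b,h in(('tabF',f((224,43),(175,283),5),f((125,26),(290,296),4),.085),('tabN',f((138,180),(175,283),5),f((210,165),(290,296),4),.085),
 ('chF',f((306,61),(270,132),5),f((221,29),(195,130),5),.088),('chN',f((127,139),(270,132),5),f((167,170),(195,130),5),.088)):
    P[n]=(onz(S,a,h)[:2]+onz(T,b,h)[:2])/2
    print(n,tri((S,T),(a,b)).round(4),onz(S,a,h).round(4),onz(T,b,h).round(4))
for a,b in(('tabF','tabN'),('chF','chN')):
    v=P[a]-P[b];print((P[a]+P[b])/2,np.linalg.norm(v),np.degrees(np.arctan2(v[1],v[0])))
# cheek edge direction
for c,p,q,o in((S,(83,88),(170,190),(270,132)),(S,(262,13),(350,110),(270,132)),(T,(137,20),(305,32),(195,130)),(T,(76,163),(258,176),(195,130))):
    v=onz(c,f(q,o,5),.088)-onz(c,f(p,o,5),.088);print('edge',np.degrees(np.arctan2(v[1],v[0])),np.linalg.norm(v))
# worn grey position
print('worn',onz(S,(232,213),.04),onz(T,(215,250),.04))
from workcell import bot
o=bot.get_obs();print(R.from_quat(o['tool_rot']).as_matrix().round(4))
E
```

```text
tabF [ 0.6201 -0.2222  0.0827] [ 0.6199 -0.2213  0.085 ] [ 0.6203 -0.2253  0.085 ]
tabN [ 0.6364 -0.2764  0.0823] [ 0.6366 -0.2756  0.085 ] [ 0.6362 -0.279   0.085 ]
chF [0.5355 0.1874 0.0869] [0.5345 0.1882 0.088 ] [0.5364 0.1832 0.088 ]
chN [0.5089 0.0979 0.0861] [0.508  0.0985 0.088 ] [0.5101 0.0927 0.088 ]
[ 0.62827358 -0.25030758] 0.056423411918319996 106.8237208362939
[0.52225602 0.14065511] 0.09390424892598163 73.68075119647321
edge -13.927085080817966 0.06924574813883284
edge -14.888886843352768 0.0687921118376625
edge -14.856178186744229 0.06992857592463306
edge -14.328165655989407 0.06953138942998817
worn [ 0.48632116 -0.07356269  0.04      ] [ 0.47638334 -0.07475381  0.04      ]
[[ 8.961e-01  4.438e-01 -8.000e-04]
 [ 4.438e-01 -8.961e-01  1.700e-03]
 [ 0.000e+00 -1.900e-03 -1.000e+00]]
```

Request:
carry_out([
  {"dx": 40, "dy": 0, "dz": 0, "twist": 0, "fingers": -1},
  {"dx": 80, "dy": 0, "dz": 0, "twist": 0, "fingers": -1},
  {"dx": 120, "dy": 1, "dz": 0, "twist": 0, "fingers": -1},
  {"dx": 160, "dy": 1, "dz": 0, "twist": 0, "fingers": -1},
  {"dx": 200, "dy": 1, "dz": 0, "twist": 0, "fingers": -1},
])

```text
clock: 0.52
eef_pos: [0.4027, -0.3591, 0.2309]
tool_rot: [0.974, 0.228, -0.0, -0.0]
ft_force: [-0.5, -1.9, 0.5]
grip_width: 0.0854
grasp_force: 0.0
```

```bash
python3 -c "
from workcell import bot
o=bot.get_obs();print(o['clock'],o['joint_pos'],o['eef_pos'])"
```

```text
0.5167 [-7.28171872e-01  3.20244424e-01  1.11904350e-01  1.36322072e+00
 -6.93810952e-05  1.95425536e+00] [ 0.40271793 -0.35910387  0.23089134]
```

Request:
carry_out([
  {"dx": 40, "dy": 0, "dz": 0, "twist": -7, "fingers": -1},
  {"dx": 80, "dy": 0, "dz": 0, "twist": -14, "fingers": -1},
  {"dx": 120, "dy": 1, "dz": 0, "twist": -21, "fingers": -1},
  {"dx": 160, "dy": 1, "dz": 0, "twist": -28, "fingers": -1},
  {"dx": 200, "dy": 1, "dz": 0, "twist": -35, "fingers": -1},
])

```text
clock: 0.93
eef_pos: [0.5825, -0.271, 0.2306]
tool_rot: [0.859, 0.513, -0.0, -0.0]
ft_force: [0.7, -0.4, 0.6]
grip_width: 0.0857
grasp_force: 0.0
```

Request:
carry_out([
  {"dx": 0, "dy": 0, "dz": 0, "twist": -7, "fingers": -1},
  {"dx": 0, "dy": 0, "dz": 0, "twist": -14, "fingers": -1},
  {"dx": 0, "dy": 0, "dz": 0, "twist": -21, "fingers": -1},
  {"dx": 0, "dy": 0, "dz": 0, "twist": -28, "fingers": -1},
  {"dx": 0, "dy": 0, "dz": 0, "twist": -35, "fingers": -1},
])

```text
clock: 1.35
eef_pos: [0.5811, -0.2719, 0.2302]
tool_rot: [0.664, 0.747, -0.0, -0.001]
ft_force: [0.4, 0.5, 0.5]
grip_width: 0.0856
grasp_force: 0.0
```

Request:
carry_out([
  {"dx": 0, "dy": 0, "dz": 0, "twist": -7, "fingers": -1},
  {"dx": 0, "dy": 0, "dz": 0, "twist": -14, "fingers": -1},
  {"dx": 0, "dy": 0, "dz": 0, "twist": -21, "fingers": -1},
  {"dx": 0, "dy": 0, "dz": 0, "twist": -28, "fingers": -1},
  {"dx": 0, "dy": 0, "dz": 0, "twist": -35, "fingers": -1},
])

```text
clock: 1.77
eef_pos: [0.5809, -0.2722, 0.2305]
tool_rot: [0.409, 0.912, 0.0, -0.001]
ft_force: [0.0, -1.3, 0.5]
grip_width: 0.0853
grasp_force: 0.0
```

Request:
carry_out([
  {"dx": 0, "dy": 0, "dz": 0, "twist": -7, "fingers": -1},
  {"dx": 0, "dy": 0, "dz": 0, "twist": -14, "fingers": -1},
  {"dx": 0, "dy": 0, "dz": 0, "twist": -21, "fingers": -1},
  {"dx": 0, "dy": 0, "dz": 0, "twist": -28, "fingers": -1},
  {"dx": 0, "dy": 0, "dz": 0, "twist": -35, "fingers": -1},
])

```text
clock: 2.18
eef_pos: [0.5809, -0.2722, 0.2305]
tool_rot: [0.116, 0.993, 0.0, -0.001]
ft_force: [0.5, -0.7, -0.4]
grip_width: 0.0856
grasp_force: 0.0
```

Request:
carry_out([
  {"dx": 0, "dy": 0, "dz": 0, "twist": -7, "fingers": -1},
  {"dx": 0, "dy": 0, "dz": 0, "twist": -14, "fingers": -1},
  {"dx": 0, "dy": 0, "dz": 0, "twist": -21, "fingers": -1},
  {"dx": 0, "dy": 0, "dz": 0, "twist": -28, "fingers": -1},
  {"dx": 0, "dy": 0, "dz": 0, "twist": -30.5, "fingers": -1},
])

```text
clock: 2.6
eef_pos: [0.5809, -0.2722, 0.2305]
tool_rot: [-0.149, 0.989, 0.0, -0.001]
ft_force: [-0.3, 0.5, -0.3]
grip_width: 0.0856
grasp_force: 0.0
```

```bash
cat > go.py <<'E'
import sys
from h import *
from workcell import bot
def go(target,yaw=None):
    o=bot.get_obs();M=R.from_quat(o['tool_rot']).as_matrix();y=np.degrees(np.arctan2(M[1,1],M[0,1]))
    print(o['clock'],o['eef_pos'].round(4),'tool y yaw',y.round(2),'q',o['joint_pos'].round(3),'w',o['grip_width'].round(4))
    print('shift mm',(M.T@(np.array(target)-o['eef_pos'])*1000).round(1),'twist',None if yaw is None else round(y-yaw,2))
if __name__=='__main__':
    a=[float(v) for v in sys.argv[1:]];go(a[:3],a[3])
E
python3 go.py .6283 -.2493 .06 106.8
python3 - <<'E'
from workcell import camera
import cv2,pickle
c=camera('wrist');pickle.dump(c,open('w1.pkl','wb'));cv2.imwrite('pics/w1.png',c['image'][:,:,::-1])
E
```

```text
Traceback (most recent call last):
  File "go.py", line 9, in <module>
    a=[float(v) for v in sys.argv[1:]];go(a[:3],a[3])
                                       ~~^^^^^^^^^^^^
  File "go.py", line 6, in go
    print(o['clock'],o['eef_pos'].round(4),'tool y yaw',y.round(2),'q',o['joint_pos'].round(3),'w',o['grip_width'].round(4))
                                                                                                   ^^^^^^^^^^^^^^^^^^^^^
AttributeError: 'float' object has no attribute 'round'
```

View pics/w1.png

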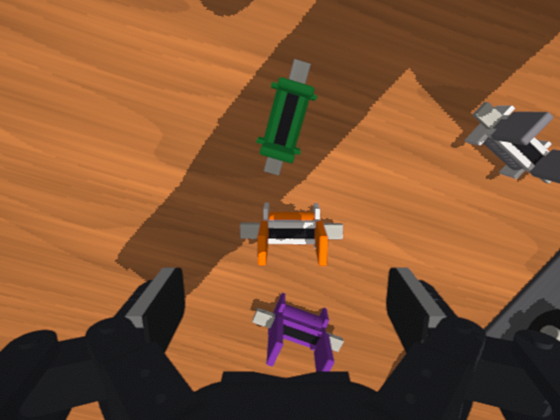

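The wrist view shows the orange idler aligned with the finger line, its bolt tips at about (240,231) and (343,232). I'll use these to refine the position.

```bash
sed -i "s/o\['grip_width'\].round(4)/round(o['grip_width'],4)/" go.py
python3 - <<'E'
import pickle
from h import *
c=pickle.load(open('w1.pkl','rb'))
a=onz(c,(240,231.5),.034);b=onz(c,(343,232),.034);v=b-a;print(a,b,(a+b)/2,np.linalg.norm(v),np.degrees(np.arctan2(v[1],v[0])))
E
python3 go.py .6283 -.2493 .06 106.8
```

```text
[ 0.64431427 -0.30222462  0.034     ] [ 0.6130281  -0.19854136  0.034     ] [ 0.62867118 -0.25038299  0.034     ] 0.1083007112281441 106.79106395158118
2.65 [ 0.5809 -0.2722  0.2305] tool y yaw 107.06 q [-0.438  0.536  0.44   1.476 -0.    -0.736] w 0.0854
shift mm [-52.2   7.8 170.4] twist 0.26
```

Request:
carry_out([
  {"dx": -35, "dy": 5, "dz": 10, "twist": 0, "fingers": -1},
  {"dx": -52, "dy": 7.5, "dz": 40, "twist": 0, "fingers": -1},
  {"dx": -52, "dy": 7.5, "dz": 75, "twist": 0, "fingers": -1},
  {"dx": -52, "dy": 7.5, "dz": 110, "twist": 0, "fingers": -1},
  {"dx": -52, "dy": 7.5, "dz": 140, "twist": 0, "fingers": -1},
])

```text
clock: 3.07
eef_pos: [0.6281, -0.2492, 0.0882]
tool_rot: [-0.146, 0.989, 0.001, -0.001]
ft_force: [0.5, -0.1, 0.2]
grip_width: 0.0855
grasp_force: 0.0
```

Request:
carry_out([
  {"dx": 0, "dy": 0, "dz": 15, "twist": 0, "fingers": -1},
  {"dx": 0, "dy": 0, "dz": 30, "twist": 0, "fingers": -1},
  {"dx": 0, "dy": 0, "dz": 30, "twist": 0, "fingers": -1},
  {"dx": 0, "dy": 0, "dz": 30, "twist": 0, "fingers": 0},
  {"dx": 0, "dy": 0, "dz": 30, "twist": 0, "fingers": 0.5},
])

```text
clock: 3.48
eef_pos: [0.6294, -0.2504, 0.0622]
tool_rot: [-0.146, 0.989, -0.0, 0.001]
ft_force: [0.3, -0.1, 2.2]
grip_width: 0.064
grasp_force: 2.3
```

Request:
carry_out([
  {"dx": 0, "dy": 0, "dz": 0, "twist": 0, "fingers": 1},
  {"dx": 0, "dy": 0, "dz": 0, "twist": 0, "fingers": 1},
  {"dx": 0, "dy": 0, "dz": 0, "twist": 0, "fingers": 1},
  {"dx": 0, "dy": 0, "dz": 0, "twist": 0, "fingers": 1},
  {"dx": 0, "dy": 0, "dz": 0, "twist": 0, "fingers": 1},
])

```text
clock: 3.9
eef_pos: [0.6308, -0.2506, 0.0678]
tool_rot: [-0.146, 0.989, -0.001, 0.003]
ft_force: [-5.6, 2.8, 16.5]
grip_width: 0.0194
grasp_force: 60.9
```

```bash
python3 go.py .6285 -.2498 .06 106.8
python3 - <<'E'
from workcell import camera
import cv2,numpy as np
a=camera('wrist')['image'];b=camera('side')['image'][230:410,230:470]
m=np.hstack([cv2.resize(a,(400,300)),cv2.resize(b,(400,300))]);cv2.imwrite('pics/g1.png',m[:,:,::-1])
E
```

```text
3.9 [ 0.6308 -0.2506  0.0678] tool y yaw 106.83 q [-3.780e-01  6.890e-01  2.790e-01  1.154e+00  1.000e-03 -6.720e-01] w 0.0194
shift mm [2.  1.4 7.8] twist 0.03
```

View pics/g1.png

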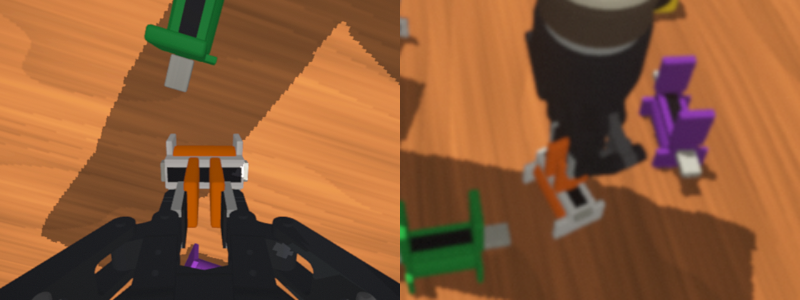

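Both tabs are squeezed, but the closing swing pushed the tool up and the pads hold only the tab tops. I'll open, go 8 mm lower and close again, raising the tool as the fingers swing forward.

Request:
carry_out([
  {"dx": 0, "dy": 0, "dz": 0, "twist": 0, "fingers": -1},
  {"dx": 0, "dy": 0, "dz": 0, "twist": 0, "fingers": -1},
  {"dx": 0, "dy": 0, "dz": 0, "twist": 0, "fingers": -1},
  {"dx": 0, "dy": 0, "dz": 0, "twist": 0, "fingers": -1},
  {"dx": 0, "dy": 0, "dz": 0, "twist": 0, "fingers": -1},
])

```text
clock: 4.42
eef_pos: [0.6286, -0.2501, 0.0611]
tool_rot: [-0.146, 0.989, 0.0, -0.0]
ft_force: [-0.2, -0.4, 0.7]
grip_width: 0.0783
grasp_force: 0.0
```

Request:
carry_out([
  {"dx": 0, "dy": 0, "dz": 4, "twist": 0, "fingers": -1},
  {"dx": 0, "dy": 0, "dz": 9, "twist": 0, "fingers": -1},
  {"dx": 0, "dy": 0, "dz": 9, "twist": 0, "fingers": -1},
  {"dx": 0, "dy": 0, "dz": 9, "twist": 0, "fingers": -0.5},
  {"dx": 0, "dy": 0, "dz": 9, "twist": 0, "fingers": -0.5},
])

```text
clock: 4.83
eef_pos: [0.6287, -0.2501, 0.052]
tool_rot: [-0.146, 0.989, 0.0, -0.0]
ft_force: [-0.4, -0.1, -0.4]
grip_width: 0.0648
grasp_force: 0.0
```

Request:
carry_out([
  {"dx": 0, "dy": 0, "dz": -1, "twist": 0, "fingers": -0.2},
  {"dx": 0, "dy": 0, "dz": -3, "twist": 0, "fingers": 0.1},
  {"dx": 0, "dy": 0, "dz": -5, "twist": 0, "fingers": 0.4},
  {"dx": 0, "dy": 0, "dz": -7, "twist": 0, "fingers": 1},
  {"dx": 0, "dy": 0, "dz": -7, "twist": 0, "fingers": 1},
])

```text
clock: 5.25
eef_pos: [0.6288, -0.25, 0.0592]
tool_rot: [-0.146, 0.989, 0.0, -0.0]
ft_force: [-0.1, -0.1, -2.9]
grip_width: 0.0193
grasp_force: 61.9
```

Request:
carry_out([
  {"dx": 0, "dy": 0, "dz": 0, "twist": 0, "fingers": 1},
  {"dx": 0, "dy": 0, "dz": 0, "twist": 0, "fingers": 1},
  {"dx": 0, "dy": 0, "dz": 0, "twist": 0, "fingers": 1},
  {"dx": 0, "dy": 0, "dz": 0, "twist": 0, "fingers": 1},
  {"dx": 0, "dy": 0, "dz": 0, "twist": 0, "fingers": 1},
])

```text
clock: 5.67
eef_pos: [0.6286, -0.25, 0.0588]
tool_rot: [-0.146, 0.989, 0.0, -0.0]
ft_force: [0.8, -0.5, -3.0]
grip_width: 0.0193
grasp_force: 61.9
```

Request:
carry_out([
  {"dx": 0, "dy": 0, "dz": -15, "twist": 0, "fingers": 1},
  {"dx": 0, "dy": 0, "dz": -40, "twist": 0, "fingers": 1},
  {"dx": 0, "dy": 0, "dz": -70, "twist": 0, "fingers": 1},
  {"dx": 0, "dy": 0, "dz": -100, "twist": 0, "fingers": 1},
  {"dx": 0, "dy": 0, "dz": -120, "twist": 0, "fingers": 1},
])

```text
clock: 6.08
eef_pos: [0.6295, -0.2504, 0.1823]
tool_rot: [-0.146, 0.989, -0.001, 0.001]
ft_force: [0.4, -0.7, -2.1]
grip_width: 0.0195
grasp_force: 61.9
```

```bash
python3 go.py .5222 .1427 .179 75
```

```text
6.0833 [ 0.6295 -0.2504  0.1823] tool y yaw 106.84 q [-0.379  0.625  0.467  1.41  -0.    -0.673] w 0.0195
shift mm [-11.2 407.3   2.6] twist 31.84
```

Request:
carry_out([
  {"dx": 0, "dy": 15, "dz": 0, "twist": 0, "fingers": 1},
  {"dx": -1, "dy": 45, "dz": 0, "twist": 0, "fingers": 1},
  {"dx": -2, "dy": 80, "dz": 0, "twist": 0, "fingers": 1},
  {"dx": -4, "dy": 115, "dz": 0, "twist": 0, "fingers": 1},
  {"dx": -5, "dy": 150, "dz": 0, "twist": 0, "fingers": 1},
])

```text
clock: 6.5
eef_pos: [0.5893, -0.104, 0.1789]
tool_rot: [-0.146, 0.989, 0.0, -0.0]
ft_force: [1.3, -0.1, -3.0]
grip_width: 0.0195
grasp_force: 61.9
```

Request:
carry_out([
  {"dx": -1, "dy": 35, "dz": 0, "twist": 0, "fingers": 1},
  {"dx": -2, "dy": 70, "dz": 0, "twist": 2, "fingers": 1},
  {"dx": -3, "dy": 105, "dz": 0, "twist": 6, "fingers": 1},
  {"dx": -4, "dy": 140, "dz": 0, "twist": 10, "fingers": 1},
  {"dx": -5, "dy": 170, "dz": 0, "twist": 14, "fingers": 1},
])

```text
clock: 6.92
eef_pos: [0.5445, 0.0611, 0.1792]
tool_rot: [-0.023, 1.0, 0.0, -0.0]
ft_force: [0.1, 0.9, -2.9]
grip_width: 0.0196
grasp_force: 61.9
```

```bash
python3 go.py .5222 .1427 .179 75
```

```text
6.9167 [0.5445 0.0611 0.1792] tool y yaw 92.69 q [1.110e-01 3.620e-01 3.600e-02 1.245e+00 1.000e-03 6.500e-02] w 0.0196
shift mm [18.4 82.5  0.3] twist 17.69
```

Request:
carry_out([
  {"dx": 7, "dy": 28, "dz": 0, "twist": 5, "fingers": 1},
  {"dx": 13, "dy": 55, "dz": 0, "twist": 10, "fingers": 1},
  {"dx": 18, "dy": 79, "dz": 0, "twist": 15, "fingers": 1},
  {"dx": 18, "dy": 79, "dz": 0, "twist": 17.5, "fingers": 1},
  {"dx": 18, "dy": 79, "dz": 0, "twist": 17.5, "fingers": 1},
])

```text
clock: 7.33
eef_pos: [0.5231, 0.1385, 0.1792]
tool_rot: [0.126, 0.992, -0.0, -0.0]
ft_force: [-0.5, -0.2, -3.5]
grip_width: 0.0193
grasp_force: 61.9
```

```bash
python3 go.py .5222 .1427 .096 75
python3 - <<'E'
from workcell import camera
import cv2,numpy as np,pickle
d={n:camera(n) for n in('wrist','scene','side')};pickle.dump(d,open('c2.pkl','wb'))
s=d['side']['image'][70:220,170:370];t=d['scene']['image'][80:230,220:420]
m=np.vstack([np.hstack([cv2.resize(s,(400,300)),cv2.resize(t,(400,300))]),np.hstack([cv2.resize(d['wrist']['image'],(400,300)),np.zeros((300,400,3),np.uint8)])])
cv2.imwrite('pics/c2.png',m[:,:,::-1])
E
```

```text
7.3333 [0.5231 0.1385 0.1792] tool y yaw 75.49 q [ 0.259  0.349  0.017  1.239 -0.     0.512] w 0.0193
shift mm [ 1.9  3.8 83.2] twist 0.49
```

View pics/c2.png

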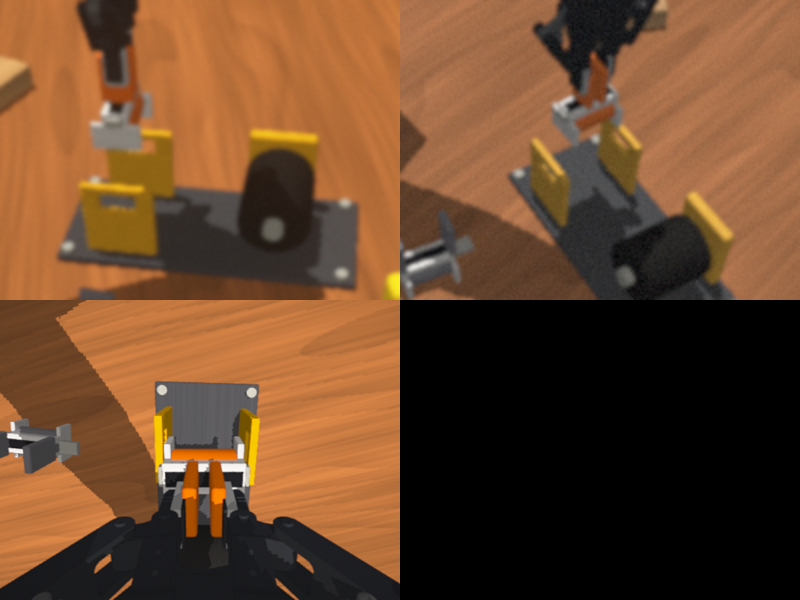

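The side and scene views show the idler level above the cheeks. In the wrist view the cheeks lie at x≈163 and x≈249, a few mm to the right of the tool, which agrees with the computed shift.

Request:
carry_out([
  {"dx": 2, "dy": 4, "dz": 0, "twist": 0.5, "fingers": 1},
  {"dx": 2, "dy": 4, "dz": 10, "twist": 0.5, "fingers": 1},
  {"dx": 2, "dy": 4, "dz": 22, "twist": 0.5, "fingers": 1},
  {"dx": 2, "dy": 4, "dz": 34, "twist": 0.5, "fingers": 1},
  {"dx": 2, "dy": 4, "dz": 44, "twist": 0.5, "fingers": 1},
])

```text
clock: 7.9
eef_pos: [0.5225, 0.1408, 0.1338]
tool_rot: [0.132, 0.991, -0.0, -0.001]
ft_force: [-0.3, 0.9, -4.0]
grip_width: 0.0197
grasp_force: 61.9
```

Request:
carry_out([
  {"dx": 0, "dy": 0, "dz": 10, "twist": 0, "fingers": 1},
  {"dx": 0, "dy": 0, "dz": 20, "twist": 0, "fingers": 1},
  {"dx": 0, "dy": 0, "dz": 30, "twist": 0, "fingers": 1},
  {"dx": 0, "dy": 0, "dz": 39, "twist": 0, "fingers": 1},
  {"dx": 0, "dy": 0, "dz": 39, "twist": 0, "fingers": 1},
])

```text
clock: 8.32
eef_pos: [0.5214, 0.141, 0.0939]
tool_rot: [0.132, 0.991, -0.001, -0.002]
ft_force: [-0.5, -0.6, -3.0]
grip_width: 0.0194
grasp_force: 61.9
```

```bash
python3 go.py .5222 .1427 .096 75
python3 - <<'E'
from workcell import camera
import cv2,numpy as np,pickle
d={n:camera(n) for n in('wrist','scene','side')}
s=d['side']['image'][90:210,190:350];t=d['scene']['image'][100:220,250:410]
m=np.hstack([cv2.resize(s,(400,300)),cv2.resize(t,(400,300))])
m=np.vstack([m,np.hstack([cv2.resize(d['wrist']['image'],(400,300)),m[:,:400]*0])])
cv2.imwrite('pics/c3.png',m[:,:,::-1])
E
```

```text
8.3167 [0.5214 0.141  0.0939] tool y yaw 74.85 q [ 0.264  0.419 -0.115  1.04   0.     0.529] w 0.0194
shift mm [-0.4  1.8 -2.1] twist -0.15
```

View pics/c3.png

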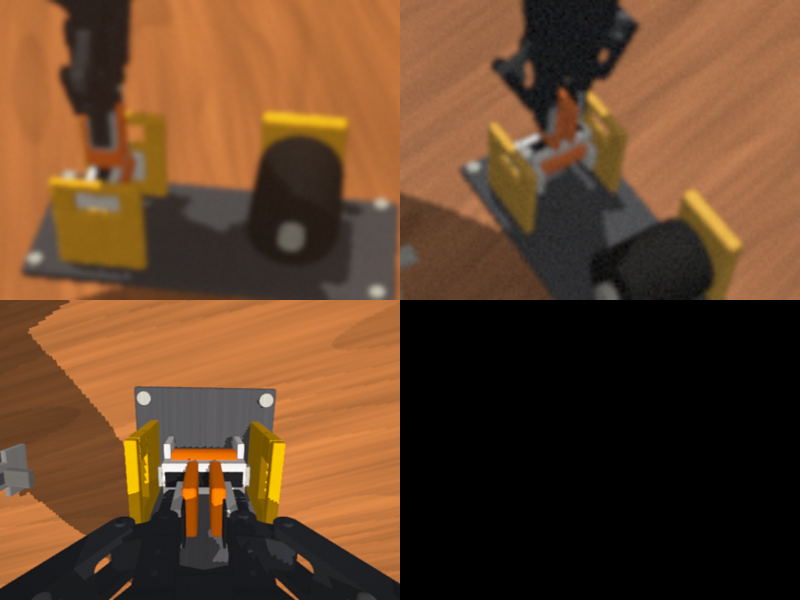

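Bolts stand at window height and the idler is centred (wrist frame 162–247, cheeks 157–250). I'll release gradually, lowering the tool to cancel the backward swing of the pads.

Request:
carry_out([
  {"dx": 0, "dy": 1, "dz": -1, "twist": 0, "fingers": 0.4},
  {"dx": 0, "dy": 1, "dz": 0, "twist": 0, "fingers": 0.3},
  {"dx": 0, "dy": 1, "dz": 1, "twist": 0, "fingers": 0.15},
  {"dx": 0, "dy": 1, "dz": 2, "twist": 0, "fingers": 0.0},
  {"dx": 0, "dy": 1, "dz": 3, "twist": 0, "fingers": -0.15},
])

```text
clock: 8.88
eef_pos: [0.5232, 0.1424, 0.0934]
tool_rot: [0.132, 0.991, 0.0, 0.0]
ft_force: [-0.4, 0.6, -4.0]
grip_width: 0.0491
grasp_force: 6.8
```

Request:
carry_out([
  {"dx": 0, "dy": 0, "dz": 1, "twist": 0, "fingers": -0.3},
  {"dx": 0, "dy": 0, "dz": 2, "twist": 0, "fingers": -0.5},
  {"dx": 0, "dy": 0, "dz": 2, "twist": 0, "fingers": -1},
  {"dx": 0, "dy": 0, "dz": 2, "twist": 0, "fingers": -1},
  {"dx": 0, "dy": 0, "dz": 2, "twist": 0, "fingers": -1},
])

```text
clock: 9.3
eef_pos: [0.5237, 0.1425, 0.0919]
tool_rot: [0.132, 0.991, 0.0, 0.001]
ft_force: [0.2, -0.1, 0.6]
grip_width: 0.0852
grasp_force: 0.0
```

Request:
carry_out([
  {"dx": 0, "dy": 0, "dz": 0, "twist": 0, "fingers": -1},
  {"dx": 0, "dy": 0, "dz": -10, "twist": 0, "fingers": -1},
  {"dx": 0, "dy": 0, "dz": -40, "twist": 0, "fingers": -1},
  {"dx": 0, "dy": 0, "dz": -80, "twist": 0, "fingers": -1},
  {"dx": 0, "dy": 0, "dz": -120, "twist": 0, "fingers": -1},
])

```text
clock: 9.72
eef_pos: [0.5222, 0.1421, 0.2127]
tool_rot: [0.132, 0.991, -0.0, -0.001]
ft_force: [0.8, -0.3, 0.5]
grip_width: 0.0856
grasp_force: 0.0
```

```bash
python3 - <<'E'
from workcell import camera
import cv2,numpy as np,pickle
d={n:camera(n) for n in('wrist','scene','side')};pickle.dump(d,open('c4.pkl','wb'))
s=d['side']['image'][110:200,190:310];t=d['scene']['image'][120:210,260:380]
m=np.hstack([cv2.resize(s,(400,300)),cv2.resize(t,(400,300))])
m=np.vstack([m,np.hstack([cv2.resize(d['wrist']['image'],(400,300)),cv2.resize(d['wrist']['image'][100:310,140:420],(400,300))])])
cv2.imwrite('pics/c4.png',m[:,:,::-1])
E
```

```text
(no output)
```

View pics/c4.png

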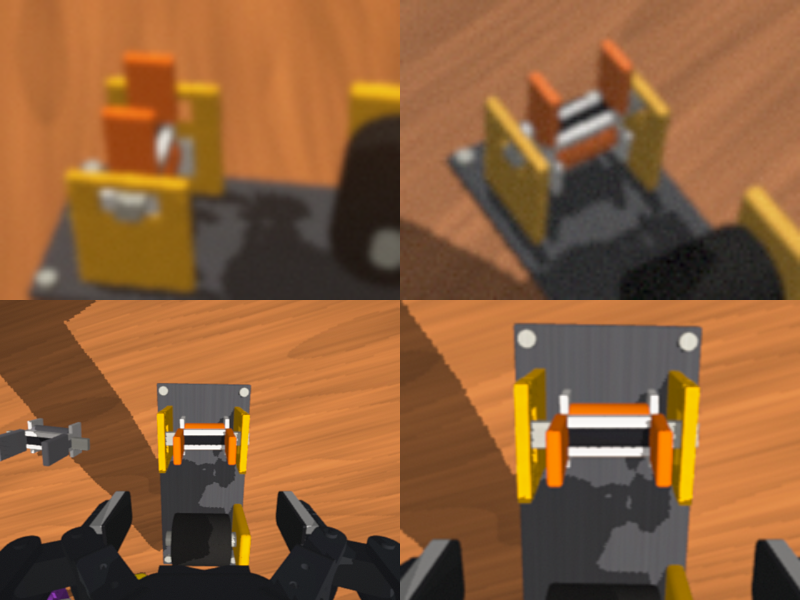

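The bolts show in both windows (side view near window at (127,205); wrist view both sides), the tabs are fully sprung out and the idler hangs level. Handing in.

```bash
python3 -c "
from workcell import job_done
print(job_done())"
```

```text
the job is handed in; nothing more can be done
None
```

The orange idler hangs released between the two cheeks, with a bolt seen in each window in the last pictures. The worn grey idler was not touched, and the job was handed in at about 10 s; no verdict came back.

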